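# Start the calibration of a bench balance

## Task

Start the balance's calibration: with a fingertip push the small steel lock tab on its keypad deck all the way back towards the weighing pan, then press the two round keys fully down together, one fingertip on each, hold both down for at least two seconds, and let go. Do not press a round key while the tab is still locked or one of them without the other, leave the small square keys alone, and grasp, lift or shift nothing: the weights on the balance and the things around it stay where they stand.

Things in the scene. Friction and masses are not known exactly. Their poses are not given: they have to be found in the camera images.
- balance: White bench balance, fixed, 300 x 280 mm (x, y). Origin: centre of its underside, on the bench; x points from keypad front to back, y left, z up. Keypad deck: x -150 to -45 mm, 50 mm high; the housing behind is 80 mm high, the round steel pan on it (radius 82 mm, centre x 60, y 0) 95 mm. Black keys at x -112 mm: square, round, square, round, square at y 64, 30, 0, -30, -64 mm. Lock tab at y -105 mm.
- key_left_top (a point): Centre of the top face of the left round key, a black cylinder of 24 mm diameter standing 12 mm above the deck; this point moves down with the key. The two round keys are 60 mm apart centre to centre.
- key_right_top (a point): The same point on the right round key.
- key_left (a joint): How far the left round key is pressed, in m: 0 up, 0.006 fully down (top face then 6 mm above the deck). A spring returns it; it starts to move at 1.2 N and is fully down at 4 N.
- key_right (a joint): The same for the right round key.
- square_left (a joint): How far the left square key is pressed, in m: 0 up, 0.003 down, 3 N. The square keys are 14 mm wide and stand 5 mm above the deck, lower than a fully pressed round key. Not to be pressed.
- square_mid (a joint): The same for the square key half-way between the two round keys.
- square_right (a joint): The same for the right square key.
- lock_top (a point): Centre of the top of the lock tab, an upright steel tab 24 mm wide (balance y), 8 mm thick (balance x), standing 20 mm above the deck; it slides along the balance's x in a slot and this point moves with it.
- lock (a joint): Position of the lock tab along the balance's +x, in m: 0 at the front (locked, tab 12 mm behind the deck's front edge), 0.030 fully back towards the pan (unlocked). It starts somewhere between 0 and 0.010, slides with 1.5 N of friction and stays where it is left.
- pan_weight: Steel calibration weight with a knob, 42 mm diameter, 62 mm tall, 500 g, standing on the pan; origin at the centre of its underside. Stays there.
- small_weight: Small brass weight with a knob, 22 mm diameter, 30 mm tall, standing on the deck left of the keys; origin at the centre of its underside. Stays there.
- pitcher: White plastic pitcher with one side handle, 100 mm diameter, 130 mm tall, beside the balance; origin at the centre of its underside. Leave it.
- jar: White closed jar, 90 mm diameter, 140 mm tall, beside the balance; origin at the centre of its underside. Leave it.
- beaker: Glass beaker, 64 mm diameter, 85 mm tall, with three white stirrers reaching 145 mm high; origin at the centre of its underside. Leave it.
- scoop: Steel scoop with a wooden handle, 160 mm long, lying on the bench beside the balance; origin near its middle. Leave it.
- stopper: Black rubber stopper, 28 mm diameter, 24 mm tall, on the bench in front of the keypad; origin at the centre of its underside. Leave it.

How it is judged:
By the outcome, as a careful person would: the job done as asked, in the order asked, and still so for the second after the job is handed in, with the robot touching nothing.
It also fails if it takes over 48 s, if anything falls off the work surface, if the arm or the gripper's body presses on something with over 40 N, if the wrist force passes 120 N, or if a joint passes its speed limit or range.

## Robot

A 6-joint arm with a two-finger parallel gripper is mounted at the origin on the work surface. World frame = base frame: x ahead of the robot, y to its left, z up, the work surface at z = 0. Lengths are in mm, angles in degrees, forces in N, time in s.
With the tool pointing down it reaches from about 300 to 850 mm from the base axis. Payload 4.2 kg.
Tool frame: the origin (TCP) lies on the centre line of the jaws, within the pads' length; the fingertips stand 11 mm ahead of it and the grasp point (between the pads) lies 8 mm behind it; z points along the fingers, y is the line along which they close (so a half turn about z gives the same grasp; the last joint's range is limited). The gripper opens to 91 mm and grips with 3 to 60 N. Pads are 32 mm wide; open, the fingers measure 118 mm over their backs; the gripper's body (76 mm by 178 mm) begins 60 mm behind the grasp point.
Start: joints at [-69.099, 18.312, 89.639, -0, 72.044, -1.146], TCP at [215.844, -532.967, 224.976] pointing down, gripper open.
Joint ranges: [-177.97, 177.97], [-48.28, 115.42], [12.27, 149.76], [-77.06, 257.06], [2.81, 150.46], [-146.56, 146.56]. Speed limits (degrees/s): [147.25, 147.25, 180, 180, 180, 180].

## Interface

Orientations are given as [roll, pitch, yaw] about the fixed x, y, z axes, in that order (R = Rz(yaw) Ry(pitch) Rx(roll)).
In Python, from workcell import env, grab_frame, camera_model, models gives the robot as it stands.
- The arm moves only by the shell command python3 -m crank 'ROWS' [FORCE]. ROWS is text: rows parted by semicolons, each of 7 numbers parted by spaces: the closure, from -1 (fully open) to 1 (shut), so that 0 is half open, then the shift along the tool's x, y, z in mm, then the turn, a rotation vector about the tool's x, y, z in degrees. A call has 1 to 10 rows; each row shifts and turns the commanded pose from where the row before left it, along the tool's axes as they then stand; what a row does not reach is not made up. A row lasts 1/8 s, in which the tool goes at most 62.5 mm and 10.7 degrees, less where a joint would pass 70% of its speed; a pose out of reach is approached as far as the arm can. A call is refused whole if a number of a shift passes 62.5 or a number of a turn 10.7, either way. A call with a gripper value outside its range is refused whole. The fingers move at their own pace and stop on an object; FORCE is the grip in N (left out, the last holds). Time passes only in rows, so rows that do not move let the fingers close. It gives the time, the measured TCP pose, the force, the opening and the grip force at its end, in the units of the state.
- env.state(): the state, without advancing time (a new reading comes with each control period).
- grab_frame(name): name is "side" or "top"; returns the picture (400x640x3 uint8, blue, green, red); there is no depth.
- camera_model(name): a dict with "K" (3x3 intrinsics, pixels), "R" (3x3) and "t" (3): a world point X has camera coordinates R X + t. Camera axes: x right, y down, z forward; pixel columns grow to the right and rows downward; lengths in mm; the calibration is good to about 2 mm. A picture is of the moment at which its call begins. camera_model takes no time and is no camera call.
- env.job_done(): hands the job in; it is judged then, once.
Trained networks look in the newest picture that a camera, given by its name, has taken for a name from the list of things; names that differ only in an ending like _2 or _b are one class to them, and where a whole thing is asked for, a point or a joint stands for the part that bears it (a point fixed in the world has none). Each returns a list of dicts, best first, with "p" (0 to 1); they miss things now and then, are a little off and sometimes report something else, mostly with a low value. They report only what shows in the picture. A call takes as long as a camera call.
- models.search_frame(name, camera): "point" ([x, y, z] in mm, in world coordinates, good to about 4 mm: the middle of the surface that is visible of it).
The state is a dict: "time_s": time; "qpos": joint angles; "qvel": joint speeds; "effort": joint torques, N m; "ee_pos": TCP position; "ee_rot": TCP orientation; "force": force on the tool from outside, world axes, zero at the start; "torque": the same for the moment, N m; "gripper_width": finger opening in mm; "gripper_force": force on a finger pad.
Only numpy, scipy, OpenCV 4.12 (cv2) and the standard library are available. Lean on these libraries where they do the work, as an engineer would, in place of code of your own. Each camera call takes 0.05 s, during which the arm holds its last target. There are 200 camera calls.

## Working session

There is one attempt and no reset: what is moved stays moved. The work goes in short steps, Python scripts to look and compute and a shell command to move; the robot and the scene stay as the last step left them, time stands still between calls to the robot, and variables do not carry over. Pictures are saved under pics/ and viewed, at most 10 in all, crops included, and the job is handed in when it is done.

```bash
ls; mkdir -p pics; python3 - <<'E'
from workcell import env, grab_frame, camera_model, models
import cv2
for c in("side","top"):
    cv2.imwrite(f"pics/{c}1.png",grab_frame(c))
    for n in("key_left_top","key_right_top","lock_top","balance","square_mid","pan_weight","stopper","small_weight"):
        print(c,n,[(([round(v) for v in d["point"]]),round(d["p"],2)) for d in models.search_frame(n,c)][:3])
s=env.state();print(s["time_s"],s["ee_pos"],s["ee_rot"],s["force"],s["gripper_width"])
E
```

```text
pics
side key_left_top [([535, 168, 60], 0.7)]
side key_right_top []
side lock_top [([484, 36, 61], 0.48)]
side balance [([595, 149, 63], 0.76)]
side square_mid []
side pan_weight []
side stopper [([466, 243, 20], 0.78)]
side small_weight [([544, 258, 70], 0.71)]
top key_left_top [([536, 162, 65], 0.41)]
top key_right_top [([520, 103, 66], 0.41)]
top lock_top [([486, 33, 72], 0.43)]
top balance [([638, 108, 81], 0.79)]
top square_mid [([530, 132, 54], 0.36)]
top pan_weight [([693, 74, 134], 0.67)]
top stopper [([470, 238, 17], 0.67)]
top small_weight [([551, 244, 69], 0.55)]
0.9 [ 215.8512961  -532.96711258  224.98451348] [ 1.79993132e+02 -4.63844448e-04  2.20476265e+01] [-0.43596629  0.28013071 -0.48742457] 91.50375361369723
```

View pics/side1.png

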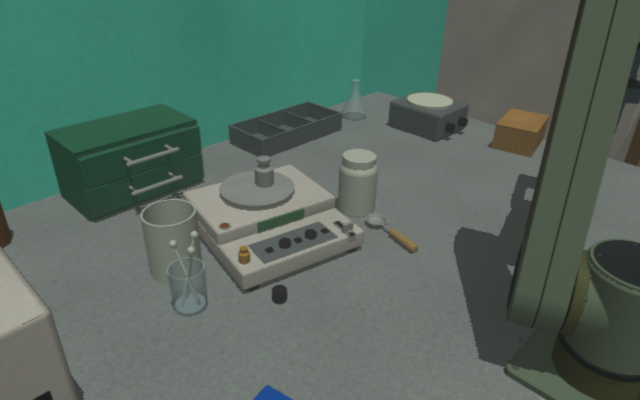

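View pics/top1.png

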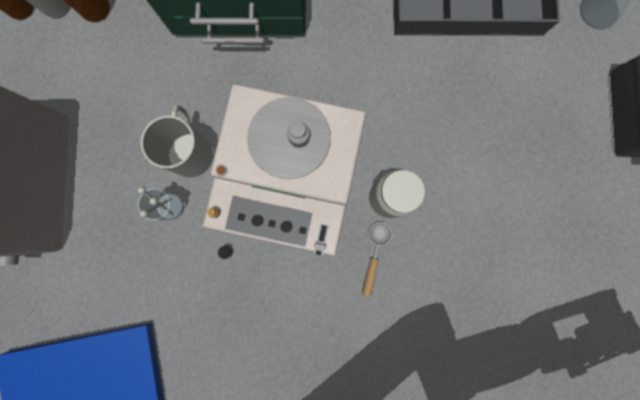

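The balance's keypad faces the robot. The round keys are near (257,220) and (287,226) in the top view and (285,243) and (311,234) in the side view. The lock tab is near (320,248) top and (346,227) side. I'll enlarge both to get exact pixels.

```bash
python3 - <<'E'
import cv2,numpy as np
t=cv2.imread("pics/top1.png")[170:270,190:350]; s=cv2.imread("pics/side1.png")[205:285,210:370]
f=lambda a:cv2.resize(a,None,fx=5,fy=5,interpolation=cv2.INTER_CUBIC)
cv2.imwrite("pics/topc.png",f(t));cv2.imwrite("pics/sidec.png",f(s))
E
```

```text
(no output)
```

View pics/topc.png

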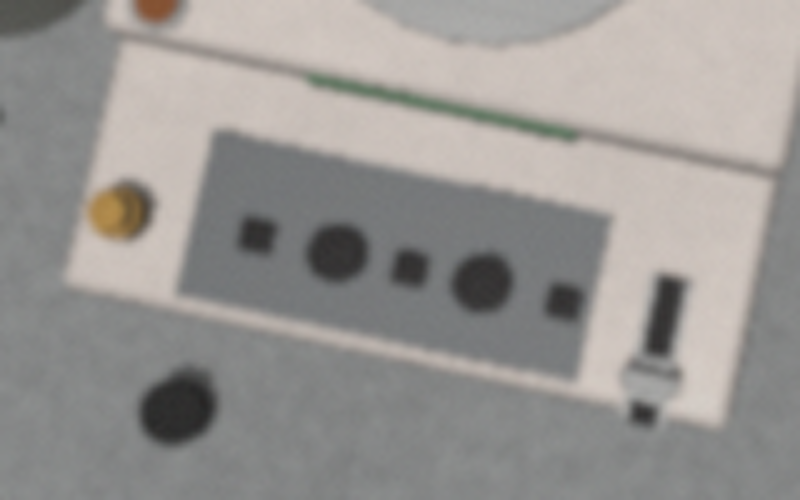

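View pics/sidec.png

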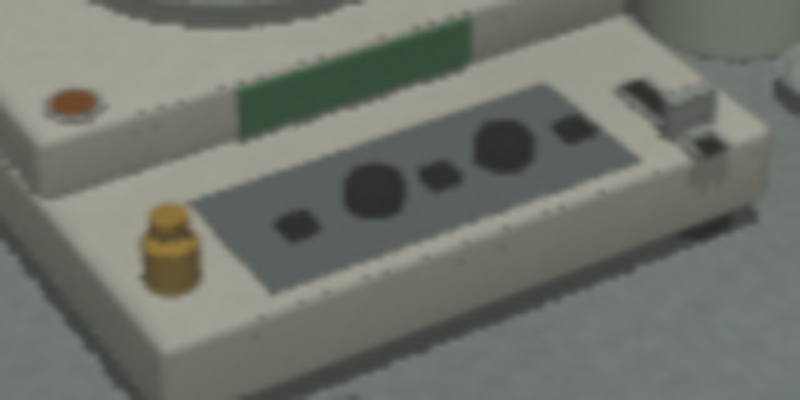

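The top crop shows the round keys at (338,252) and (482,282), the squares at (257,235), (410,267) and (564,300), and the tab's top at about (651,383). In the side crop the keys are at (375,183) and (503,139), and the tab's top is at about (690,97). The deck's front corners show in both. I'll fit the balance pose to these points and triangulate the keys as a check.

```bash
cat > fit.py <<'E'
import numpy as np,cv2
from scipy.optimize import least_squares
from workcell import camera_model
C={c:camera_model(c) for c in("top","side")}
def proj(c,X):
    m=C[c];p=(np.asarray(X)@np.array(m["R"]).T+np.array(m["t"]))@np.array(m["K"]).T
    return p[...,:2]/p[...,2:]
def w(p,B):
    c,s=np.cos(p[2]),np.sin(p[2]);B=np.atleast_2d(B)
    return np.c_[p[0]+c*B[:,0]-s*B[:,1],p[1]+s*B[:,0]+c*B[:,1],B[:,2]+p[3]]
def tri(a,b):
    P=[np.array(C[c]["K"])@np.c_[C[c]["R"],C[c]["t"]] for c in("top","side")]
    X=cv2.triangulatePoints(P[0],P[1],np.float64(a).reshape(2,1),np.float64(b).reshape(2,1));return (X[:3]/X[3]).ravel()
E
python3 - <<'E'
from fit import *
B=np.array([[-112,30,62],[-112,-30,62],[-112,64,55],[-112,0,55],[-112,-64,55],[-150,140,50],[-150,-140,50]],float)
top=np.array([[338,252],[482,282],[257,235],[410,267],[564,300],[65,283],[725,427]])/5+[190,170]
sid=np.array([[375,183],[503,139],[298,226],[440,176],[575,129],[165,352],[768,130]])/5+[210,205]
r=least_squares(lambda p:np.r_[(proj("top",w(p,B))-top).ravel(),(proj("side",w(p,B))-sid).ravel()],[640,110,-.2,0])
p=r.x;print(p[:2],np.degrees(p[2]),p[3]);print(r.fun.reshape(2,7,2).round(1).tolist())
for i in range(7):print(B[i],w(p,B[i])[0].round(1),tri(top[i],sid[i]).round(1))
L=tri(np.array([651,385])/5+[190,170],np.array([690,97])/5+[210,205]);print("lock",L)
for q in (0,.005,.01):
  X=w(p,[-134+q*1000,-105,70]);print(q,X.round(1),(proj("top",X)-[190,170])*5,(proj("side",X)-[210,205])*5)
E
```

```text
[642.36836716 108.75804678] -11.86937754303524 -3.9007445799616707
[[[-0.2, -0.4], [0.1, -0.2], [0.3, -0.4], [0.4, -0.2], [0.3, -0.3], [-1.2, 0.6], [0.8, 0.5]], [[-0.2, 0.2], [0.0, 0.0], [-0.1, -0.1], [-0.1, -0.0], [-0.5, 0.0], [-0.4, 0.5], [1.3, -0.2]]]
[-112.   30.   62.] [538.9 161.2  58.1] [538.4 160.9  58.7]
[-112.  -30.   62.] [526.6 102.4  58.1] [526.3 102.6  58.4]
[-112.   64.   55.] [545.9 194.4  51.1] [545.2 194.9  51.6]
[-112.    0.   55.] [532.8 131.8  51.1] [532.1 132.3  51.6]
[-112.  -64.   55.] [519.6  69.2  51.1] [518.6  69.3  51.8]
[-150.  140.   50.] [524.4 276.6  46.1] [525.6 274.6  45.5]
[-150. -140.   50.] [466.8   2.6  46.1] [468.2   4.6  45.7]
lock [486.09976071  34.79686139  67.03804496]
0 [[489.6  33.6  66.1]] [[653.19814728 374.86790104]] [[686.18678478  94.46710071]]
0.005 [[494.5  32.5  66.1]] [[655.81028084 362.45967942]] [[678.9561051   88.91923033]]
0.01 [[499.4  31.5  66.1]] [[658.41944787 350.06554948]] [[671.77641687  83.41048407]]
```

```bash
python3 -m crank '1 0 0 0 0 0 8.48;1 0 0 0 0 0 8.48;1 0 0 0 0 0 8.48;1 0 0 0 0 0 8.48;1 7 -40 0 0 0 0;1 7 -47 0 0 0 0;1 7 -47 0 0 0 0;1 7 -47 0 0 0 0;1 7 -47 0 0 0 0;1 7 -47 0 0 0 0' 20
python3 -m crank '1 7 -47 0 0 0 0;1 7 -47 0 0 0 0;1 7 -47 0 0 0 0;1 7 -47 0 0 0 0;1 7 -47 0 0 0 0;1 7 -47 0 0 0 0;1 7 -47 0 0 0 0;1 5 -7 0 0 0 0;1 0 0 0 0 0 0'
python3 - <<'E'
from fit import *
from workcell import env,models,grab_frame
B=np.array([[-112,30,62],[-112,-30,62],[-112,64,55],[-112,0,55],[-112,-64,55]],float)
top=np.array([[338,252],[482,282],[257,235],[410,267],[564,300]])/5+[190,170]
sid=np.array([[375,183],[503,139],[298,226],[440,176],[575,129]])/5+[210,205]
for cs in (("top",top),),(("side",sid),),(("top",top),("side",sid)):
  r=least_squares(lambda p:np.concatenate([(proj(c,w(np.r_[p,0],B))-m).ravel() for c,m in cs]),[640,110,-.2])
  print(r.x[:2].round(1),np.degrees(r.x[2]).round(2),w(np.r_[r.x,0],[[-112,0,55],[-134,-105,70]]).round(1).tolist())
grab_frame("side")
print([d["point"] for d in models.search_frame("jar","side")],env.state()["qpos"])
E
```

```text
time_s: 2.15
ee_pos: [313.9, -271.1, 225.2]
ee_rot: [180.0, -0.0, -11.9]
force: [0.0, 0.2, -0.5]
gripper_width: 0.8
gripper_force: 0.0
time_s: 3.28
ee_pos: [435.6, 45.1, 224.8]
ee_rot: [180.0, 0.0, -11.8]
force: [-0.8, 0.3, 0.2]
gripper_width: 0.3
gripper_force: 0.0
[641.8 108.9] -11.73 [[532.1, 131.6, 55.0], [489.3, 33.3, 70.0]]
[638.  112.3] -11.92 [[528.5, 135.4, 55.0], [485.2, 37.2, 70.0]]
[640.9 109.7] -11.78 [[531.3, 132.6, 55.0], [488.3, 34.3, 70.0]]
[[565.6, -88.5, 77.5]] [ 4.32474718e+00  5.83142760e+00  1.06159150e+02 -3.69066014e-02
  6.80444223e+01  1.06270961e+02]
```

```bash
python3 -m crank '1 0 0 50 0 0 0;1 0 0 50 0 0 0;1 0 0 40 0 0 0;1 0 0 17 0 0 0;1 0 0 0 0 0 0;1 0 0 0 0 0 0'
python3 - <<'E'
from workcell import grab_frame
import cv2
s=grab_frame("side")[165:285,210:370]
cv2.imwrite("pics/s2.png",cv2.resize(s,None,fx=5,fy=5,interpolation=cv2.INTER_CUBIC))
E
```

```text
time_s: 4.12
ee_pos: [436.1, 44.6, 68.8]
ee_rot: [-180.0, -0.1, -11.9]
force: [-0.4, 0.6, 0.3]
gripper_width: 0.5
gripper_force: 0.0
```

View pics/s2.png

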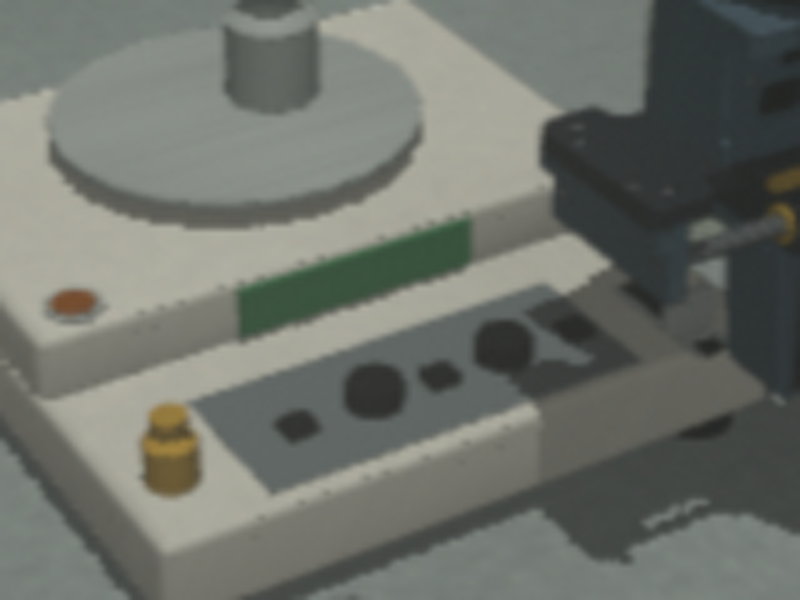

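The closed fingertips stand just in front of the deck's right corner, around (760,380), in line with the tab near (690,310). Next I push forward.

```bash
python3 -m crank '1 15 0 0 0 0 0;1 12 0 0 0 0 0;1 6 0 0 0 0 0;1 6 0 0 0 0 0;1 6 0 0 0 0 0;1 0 0 0 0 0 0'
python3 -m crank '1 5 0 0 0 0 0;1 5 0 0 0 0 0;1 3 0 0 0 0 0;1 0 0 0 0 0 0'
```

```text
time_s: 4.92
ee_pos: [480.2, 35.8, 67.8]
ee_rot: [180.0, -0.0, -11.9]
force: [-0.5, -0.3, -0.1]
gripper_width: 0.1
gripper_force: 0.0
time_s: 5.42
ee_pos: [492.3, 33.2, 67.8]
ee_rot: [180.0, 0.0, -11.9]
force: [-2.1, 0.2, -0.6]
gripper_width: 0.1
gripper_force: 0.6
```

```bash
python3 -m crank '1 2 0 0 0 0 0;1 2 0 0 0 0 0;1 0 0 0 0 0 0'; python3 -m crank '1 2 0 0 0 0 0;1 1 0 0 0 0 0;1 0 0 0 0 0 0';python3 -m crank '1 2 0 0 0 0 0;1 0 0 0 0 0 0'
```

```text
time_s: 5.8
ee_pos: [492.6, 33.1, 67.7]
ee_rot: [180.0, 0.4, -11.9]
force: [-9.7, 3.1, 6.4]
gripper_width: 0.4
gripper_force: 4.9
time_s: 6.18
ee_pos: [492.7, 33.0, 67.5]
ee_rot: [179.9, 0.8, -11.9]
force: [-15.1, 4.7, 11.5]
gripper_width: 0.6
gripper_force: 7.9
time_s: 6.42
ee_pos: [492.8, 32.9, 67.3]
ee_rot: [179.9, 1.0, -11.9]
force: [-18.5, 7.4, 13.0]
gripper_width: 0.6
gripper_force: 9.7
```

```bash
python3 -m crank '1 -15 0 0 0 0 0;1 -25 0 0 0 0 0;1 0 0 -40 0 0 0;1 -50 0 -50 0 0 0;1 -50 0 -40 0 0 0;1 0 0 0 0 0 0'
python3 - <<'E'
from workcell import grab_frame
import cv2,numpy as np
f=lambda a:cv2.resize(a,None,fx=5,fy=5,interpolation=cv2.INTER_CUBIC)
s=f(grab_frame("side")[215:265,300:370]);t=f(grab_frame("top")[210:260,290:360])
cv2.imwrite("pics/s3.png",np.hstack([t,s]))
E
```

```text
time_s: 7.18
ee_pos: [370.9, 59.2, 194.1]
ee_rot: [-179.9, -0.5, -11.8]
force: [1.0, -0.3, -0.4]
gripper_width: 0.8
gripper_force: 0.0
```

View pics/s3.png

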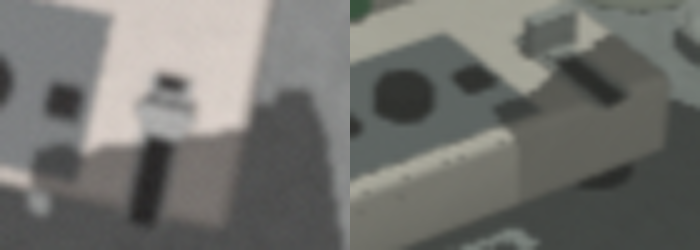

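The tab has moved back by about 28 mm and stopped hard against 18 N, so it is at its end stop. The slot is now open in front of it. Next, the two keys.

```bash
python3 -m crank '0 47 -35 0 0 0 0;0 47 -35 0 0 0 0;0 46 -35 0 0 0 0;0 0 0 40 0 0 0;0 0 0 40 0 0 0;0 0 0 20 0 0 0;0 0 0 0 0 0 0;0 0 0 0 0 0 0'
python3 - <<'E'
from workcell import grab_frame,env
import cv2
s=grab_frame("side")[165:285,210:370]
cv2.imwrite("pics/s4.png",cv2.resize(s,None,fx=5,fy=5,interpolation=cv2.INTER_CUBIC))
s=env.state();print(s["ee_pos"],s["ee_rot"],s["gripper_width"])
E
```

```text
time_s: 8.28
ee_pos: [530.6, 132.7, 91.0]
ee_rot: [-180.0, -0.0, -11.9]
force: [0.5, 0.2, 0.2]
gripper_width: 45.7
gripper_force: 0.0
[530.7026314  132.77105828  91.59261415] [-1.79967971e+02 -9.12800601e-02 -1.18872812e+01] 45.473764954170285
```

View pics/s4.png

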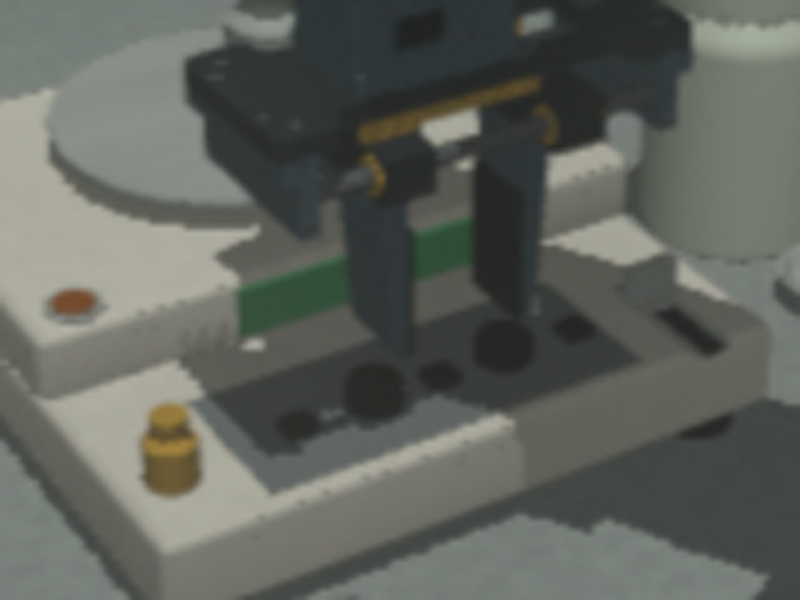

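The open fingers stand about 18 mm above the two round keys. The left tip is near (383,330) and its key is at (375,383). The right tip is near (508,295) and its key is at (503,338). I'll check this against the projection.

```bash
python3 - <<'E'
from fit import *
p=[530.7,132.7,np.radians(-11.9),0]
g=lambda X:((proj("side",X)-[210,165])*5).round(0).tolist()
for y in(23,36.5,-23,-36.5):
  for x in(-16,16):print(x,y,g(w(p,[x,y,80.5]))[0])
print("tip centres now/at62",g(w(p,[[0,29.7,80.5],[0,-29.7,80.5],[0,29.7,62],[0,-29.7,62]])))
E
```

```text
-16 23 [412.0, 353.0]
16 23 [370.0, 315.0]
-16 36.5 [381.0, 364.0]
16 36.5 [340.0, 325.0]
-16 -23 [513.0, 319.0]
16 -23 [469.0, 282.0]
-16 -36.5 [542.0, 309.0]
16 -36.5 [498.0, 272.0]
tip centres now/at62 [[376.0, 339.0], [505.0, 295.0], [376.0, 379.0], [505.0, 334.0]]
```

```bash
python3 -m crank '0 0 0 14 0 0 0;0 0 0 12 0 0 0;0 0 0 2 0 0 0;0 0 0 0 0 0 0'
```

```text
time_s: 8.82
ee_pos: [530.4, 132.8, 67.0]
ee_rot: [-179.9, -0.2, -11.9]
force: [-5.6, -2.1, 26.9]
gripper_width: 45.6
gripper_force: 13.8
```

```bash
H='0'; python3 -m crank '0 0 0 0 0 0 0;0 0 0 0 0 0 0;0 0 0 0 0 0 0;0 0 0 0 0 0 0;0 0 0 0 0 0 0;0 0 0 0 0 0 0;0 0 0 0 0 0 0;0 0 0 0 0 0 0;0 0 0 0 0 0 0;0 0 0 0 0 0 0'
python3 -m crank '0 0 0 0 0 0 0;0 0 0 0 0 0 0;0 0 0 0 0 0 0;0 0 0 0 0 0 0;0 0 0 0 0 0 0;0 0 0 0 0 0 0;0 0 0 0 0 0 0;0 0 0 0 0 0 0;0 0 0 0 0 0 0;0 0 0 0 0 0 0'
python3 -m crank '0 0 0 0 0 0 0;0 0 0 0 0 0 0;0 0 0 0 0 0 0;0 0 0 0 0 0 0'
python3 -c "
from workcell import grab_frame
import cv2
cv2.imwrite('pics/s5.png',cv2.resize(grab_frame('side')[165:285,210:370],None,fx=5,fy=5,interpolation=2))"
```

```text
time_s: 10.07
ee_pos: [530.4, 132.9, 67.0]
ee_rot: [-179.9, -0.2, -11.9]
force: [-6.9, -0.7, 27.4]
gripper_width: 45.7
gripper_force: 13.7
time_s: 11.32
ee_pos: [530.4, 132.9, 67.0]
ee_rot: [-179.9, -0.2, -11.9]
force: [-6.3, -1.0, 27.6]
gripper_width: 45.6
gripper_force: 13.7
time_s: 11.82
ee_pos: [530.4, 132.8, 67.0]
ee_rot: [-179.9, -0.2, -11.9]
force: [-6.9, -0.9, 27.3]
gripper_width: 45.5
gripper_force: 13.7
```

View pics/s5.png

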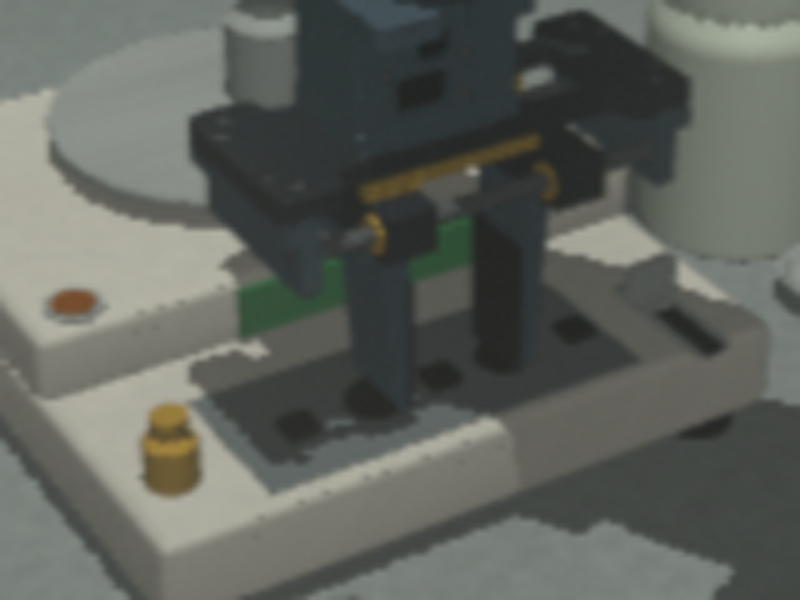

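Both fingertips sit on the round keys, at (385,400) and (505,360), and the squares at (298,426), (440,377) and (575,329) are clear. The tips have stayed at 56 mm for 3 s, which is fully pressed. Now I let go.

```bash
python3 -m crank '0 0 0 -20 0 0 0;0 0 0 -40 0 0 0;0 0 0 -50 0 0 0;0 -40 0 -40 0 0 0;0 0 0 0 0 0 0;0 0 0 0 0 0 0'
python3 - <<'E'
from workcell import grab_frame
import cv2
cv2.imwrite('pics/s6.png',grab_frame('side')[140:340,130:430])
E
```

```text
time_s: 12.62
ee_pos: [490.2, 140.8, 212.2]
ee_rot: [180.0, 0.0, -11.9]
force: [0.4, 0.2, 0.4]
gripper_width: 45.3
gripper_force: 0.0
```

View pics/s6.png

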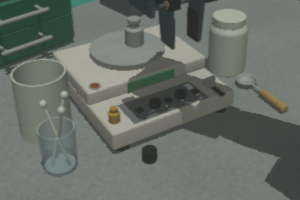

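The keys are up at (155,103) and (180,94), the tab is back, everything else is where it was, and the gripper is clear.

```bash
python3 -c "
from workcell import env
print(env.job_done())"
```

```text
the job is handed in; nothing more can be done
None
```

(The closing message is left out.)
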